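# Set the display slope with a pendulum angle gauge on a ridged joist offcut

## Robot

A 6-joint arm with a two-finger parallel gripper is mounted at the origin on the work surface. World frame = base frame: x ahead of the robot, y to its left, z up, the work surface at z = 0. Lengths are in m, angles in rad, forces in N, time in s.
With the tool pointing down it reaches from about 0.275 to 1 m from the base axis. Payload 8.4 kg.
Tool frame: the origin (TCP) lies at the very end of the fingers, on their centre line; the grasp point (between the pads) lies 19 mm behind it; z points along the fingers, y is the line along which they close (so a half turn about z gives the same grasp; the last joint's range is limited). The gripper opens to 85 mm and grips with 20 to 120 N. Pads are 22 mm wide; open, the fingers measure 114 mm over their backs; the gripper's body (76 mm by 85 mm) begins 54 mm behind the grasp point. The pads swing forward as they close: fully open they stand 13 mm farther back than shut.
Start: joints at [-1.333, 0.353, 1.633, -0, 1.155, -0.002], TCP at [0.148, -0.607, 0.231] pointing down, gripper open.
Joint ranges: [-2.63, 2.63], [-0.92, 2.1], [0.06, 2.66], [-1.3, 4.44], [0, 2.69], [-3.02, 3.02]. Speed limits (rad/s): [2.22, 2.22, 2.79, 3.14, 3.14, 3.14].

## Interface

Orientations are given as a rotation vector (axis times angle).
In Python, from cell import telemetry, eyes, order gives the robot as it stands. The module is installed in compiled form; this text tells all that it offers.
- The arm moves only by the tool step_arm, never from a script. Its arguments are lists of equal length, an entry for each row: "linear": the shift along the tool's x, y, z in mm, a list of three; "dr": the turn, a rotation vector about the tool's x, y, z in degrees, a list of three; "gripper": the closure in counts, from 0 (fully open) to 255 (shut). A call has 1 to 5 rows; each row shifts and turns the commanded pose from where the row before left it, along the tool's axes as they then stand; what a row does not reach is not made up. A row lasts 1/10 s, in which the tool goes at most 50 mm and 8.59 degrees, less where a joint would pass 70% of its speed; a pose out of reach is approached as far as the arm can. A call is refused whole if a number of a shift passes 50 or a number of a turn 8.59, either way. A call with a gripper value outside its range is refused whole. The fingers move at their own pace and stop on an object; "newtons" is the grip in N (left out, the last holds). Time passes only in rows, so rows that do not move let the fingers close. It gives the time, the measured TCP pose, the force, the opening and the grip force at its end, in the units of the state.
- telemetry.state(): the state, without advancing time (a new reading comes with each control period).
- eyes.snapshot(name): name is "side" or "top" or "wrist"; returns the picture (384x512x3 uint8, red, green, blue); there is no depth.
- eyes.camera_model(name): a dict with "mtx" (3x3 intrinsics, pixels), "rvec" (rotation vector, rad) and "tvec" (3), from world to camera coordinates, as OpenCV has them. Camera axes: x right, y down, z forward; pixel columns grow to the right and rows downward; lengths in m; the calibration is good to about 2 mm. A picture is of the moment at which its call begins: read the wrist's pose just before it. camera_model takes no time and is no camera call; for the wrist camera it gives the pose at the moment of the call.
- order.close_job(): hands the job in; it is judged then, once.
The state is a dict: "clock": time; "q": joint angles; "joint_vel": joint speeds; "joint_torque": joint torques, N m; "position": TCP position; "orientation": TCP orientation; "force": force on the tool from outside, world axes, zero at the start; "wrist_torque": the same for the moment, N m; "grip_width": finger opening in m; "grasp_force": force on a finger pad.
Only numpy, scipy, OpenCV 4.12 (cv2) and the standard library are available. Lean on these libraries where they do the work, as an engineer would, in place of code of your own. Each camera call takes 0.05 s, during which the arm holds its last target. There are 200 camera calls.

## Task

Get the angle gauge ready for a colleague to scribe the slope of the new soap display: first swing the red-knobbed hold-down lever off the gauge's foot, all the way round to its stop at the green notch mark. Then take the gauge by its black grip and, without lifting it off the offcut, rock it on the wooden ridge until its swinging black pointer settles inside the red mark on the dial. Finish while still gripping it there, steady, with its foot pressed lightly on the ridge and the lever left in the green notch; leave the soaps and other things on the bench where they are.

Things in the scene. Friction and masses are not known exactly. Their poses are not given: they have to be found in the camera images.
- stud: Joist offcut, pale wood block fixed to the bench, 70 mm in x, 280 mm in y (from y = -160 to +120), 40 mm high; origin on its underside, below the ridge; z up. The dial of the gauge faces its +x, away from the robot. The ridge crosses it at y = 0; the lever's pivot stands at y = -120 mm.
- ridge: Brown half-round wooden ridge fixed across the top of the offcut, on which the gauge rocks: radius 20 mm, 70 mm long. Origin on the axis of its round, level with the offcut's top (40 mm above the bench), so its crest is 20 mm higher; x runs along the ridge, axes parallel to the offcut's.
- hold_down (a joint): Angle of the steel hold-down lever, rad, about a vertical axis, counter-clockwise seen from above: near 0 (red notch mark) its nose lies over the low end of the gauge's foot and blocks it; 1.2 is its stop, at the green notch mark. Stiff (about 1.3 N at the knob) and stays where it is left. Its bars are 8 mm thick, their tops 70 mm above the bench.
- lever_knob (a point): Point on the lever's red upright knob (18 mm diameter, 45 mm tall), 91 mm above the bench; the knob's top is 113 mm above the bench. It runs round the lever's vertical pivot at 80 mm radius; at joint 0 it lies on the offcut's -y side of the pivot, and it moves towards the offcut's +x as the angle grows. Site axes turn with the lever.
- gauge: Loose angle gauge, 0.3-0.5 kg: foot bar (30 mm x, 160 mm y, 12 mm thick), blue dial 130 mm across, white face to +x, centre 77 mm up, black grip on top. Origin: centre of the foot's flat underside; y along the foot, z up the gauge. Starts leaning +0.25 rad about x: -y end down on the offcut, underside's middle on the ridge. Rocks to -0.25.
- gauge_grip (a point): Middle of the gauge's black grip, 166 mm up the gauge's z axis from its origin. The grip is a block 34 mm in the gauge's y and 26 mm in its x, from 137 to 187 mm up; axes as the gauge's.
- pointer (a joint): Angle of the gauge's black pendulum pointer, rad, about the gauge's x axis: 0 hangs along the gauge's -z, positive towards its +y end. It always swings to hang plumb (so it reads minus the gauge's lean) and settles in about 1.5 s.
- pointer_tip (a point): Lower tip of the black pointer, 52 mm from the dial's centre, in front of the white face.
- mark (a joint): Angle at which the red mark is set on the dial, rad, same zero and sense as the pointer's; it is stiff and stays where it is.
- mark_mid (a point): Middle of the red mark, a tab 10 mm wide on the white face, 52 mm from the dial's centre. The pointer tip coincides with this point when exactly on the mark.
- soap_yellow: Yellow round soap, 66 mm across, 30 mm tall, bystander; origin under its centre.
- soap_brown: Brown round soap, 66 mm across, 30 mm tall, bystander; origin under its centre.
- soap_cream: Cream round soap, 76 mm across, 34 mm tall, bystander; origin under its centre.
- mallet: Hammer lying on the bench, bystander.
- screw_jar: Jar with yellow cap, 64 mm across, 90 mm tall, bystander; origin under its centre.
- cleat: Loose wooden cleat, 200 x 45 x 22 mm, bystander; origin under its centre.
There are look-alikes about, which are no part of the job. Of the things that look like the gauge, the larger one is meant.

How it is judged:
On the way:
1. the hold-down lever is thrown to the green notch (value of joint hold_down above 1.05 rad), for 0.2 s.
At the end, for the whole second after the job is handed in: For a second after the end: lever over 1.05 rad; pointer tip within 5 mm of the red mark's middle, under 0.25 rad/s; gauge turning under 0.1 rad/s, gripped with over 2 N, its foot bearing on the ridge with 0.2 to 25 N, the foot's middle within 40 mm of the ridge's axis (value of joint hold_down above 1.05 rad and distance between pointer_tip and mark_mid below 0.005 m and velocity of joint pointer between -0.25 and 0.25 rad/s and angular speed of gauge below 0.1 rad/s and contact force between the fingers and gauge above 2 N and contact force between gauge and ridge between 0.2 and 25 N and distance between gauge and ridge below 0.04 m); the arm keeps its last pose, push and grip.
It fails at once if the gauge is lifted off the offcut or dropped from it (distance between gauge and ridge above 0.05 m).
It fails at once if a soap or another thing on the bench is moved (distance of any of soap_yellow, soap_brown, soap_cream, mallet, screw_jar, cleat from where it was at the start of the episode above 0.02 m).
It also fails if it takes over 51 s, if anything falls off the work surface, if the arm or the gripper's body presses on something with over 40 N, if the wrist force passes 120 N, or if a joint passes its speed limit or range.

## Working session

There is one attempt and no reset: what is moved stays moved. The work goes in short steps, Python scripts to look and compute and a tool call to move; the robot and the scene stay as the last step left them, time stands still between calls to the robot, and variables do not carry over. Pictures are saved under pics/ and viewed, at most 10 in all, crops included, and the job is handed in when it is done.

Besides the shell and the picture viewer there is one more tool, called after "Request:" as name(argument=value, ...) on one line, values as JSON. step_arm: Moves the arm, as the interface text tells. Its arguments: {"type":"object","properties":{"linear":{"type":"array","items":{"type":"array","items":{"type":"number"}}},"dr":{"type":"array","items":{"type":"array","items":{"type":"number"}}},"gripper":{"type":"array","items":{"type":"number"}},"newtons":{"type":"number"}},"required":["linear","dr","gripper"]}

```bash
mkdir -p pics; cat > h.py <<'E'
import numpy as np, cv2
from cell import telemetry, eyes, order
def P(n):
    m=eyes.camera_model(n); K=np.array(m['mtx'],float); r=np.array(m['rvec'],float); t=np.array(m['tvec'],float).reshape(3,1)
    return K@np.hstack([cv2.Rodrigues(r)[0],t])
def proj(M,X):
    X=np.atleast_2d(X); p=(M@np.c_[X,np.ones(len(X))].T).T; return p[:,:2]/p[:,2:]
def tri(*pv):
    A=[]
    for M,(u,v) in pv: A+= [u*M[2]-M[0], v*M[2]-M[1]]
    X=np.linalg.svd(np.array(A))[2][-1]; return X[:3]/X[3]
def atz(M,uv,z):
    A=np.array([uv[0]*M[2]-M[0],uv[1]*M[2]-M[1]]); b=-(A[:,3]+A[:,2]*z); return np.r_[np.linalg.solve(A[:,:2],b),z]
E
python3 - <<'E'
from h import *
s=telemetry.state();print(s['clock'],s['position'],s['orientation'],s['force'])
ims=[]
for n in('side','top'):
    i=eyes.snapshot(n)[:,:,::-1]; cv2.imwrite(f'pics/{n}0.png',i)
    M=P(n);np.save(n+'M.npy',M); print(n,-np.linalg.inv(M[:,:3])@M[:,3])
E
```

```text
0.0 [ 0.14833302 -0.60663274  0.23053634] [-3.11759728e+00 -3.75588452e-01  2.55382010e-04] [-0.11635784 -0.12632329 -0.25198774]
side [0.09327522 1.01446692 1.02104302]
top [0.37386621 0.03623496 1.44410168]
```

View pics/side0.png

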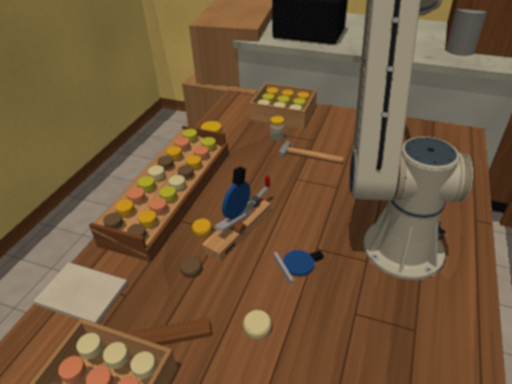

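View pics/top0.png

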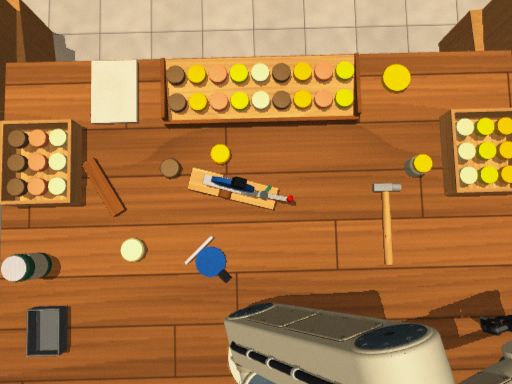

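Gauge candidates: the upright one on the offcut (top 235,185; side 236,195) and a blue-dialled one lying flat (top 211,262; side 298,262). The upright one is on the ridge with the lever, so it fits the description. I'll confirm that in a crop.

```bash
python3 - <<'E'
import cv2,numpy as np
t=cv2.imread('pics/top0.png')[150:290,175:315]; s=cv2.imread('pics/side0.png')[155:295,185:325]
f=lambda a:cv2.resize(a[:100] if 0 else a,None,fx=2.85,fy=2.85,interpolation=cv2.INTER_CUBIC)
cv2.imwrite('pics/c1.png',np.hstack([f(t),f(s)]))
E
```

```text
(no output)
```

View pics/c1.png

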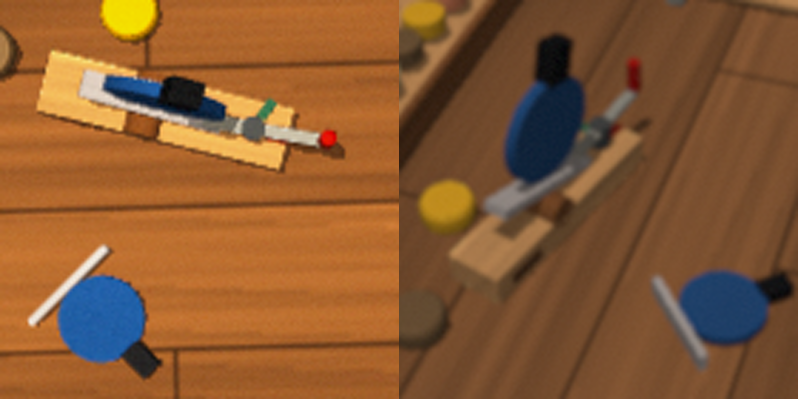

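The crop confirms it: the gauge on the offcut has its grip at about (239,183) top and (239,176) side. The knob top is at (290,199) top and (267.5,180) side. The flat gauge lying on the bench is the look-alike.

```bash
python3 - <<'E'
from h import *
T,S=np.load('topM.npy'),np.load('sideM.npy')
c=lambda x,y:(175+x/2.85,150+y/2.85); d=lambda x,y:(185+(x-399)/2.85,155+y/2.85)
print('grip',tri((T,c(182,95)),(S,d(553,59))))
print('knob',tri((T,c(328,139)),(S,d(634,72))))
cs=np.array([atz(T,c(*p),.04) for p in((52,52),(37,110),(280,170),(296,112))]);print(cs)
print(np.linalg.norm(np.diff(cs,axis=0),axis=1))
ey=((cs[0]+cs[1])-(cs[2]+cs[3]));ey/=np.linalg.norm(ey);ctr=cs.mean(0);yaw=np.arctan2(-ey[0],ey[1]);print('yaw',yaw,'ridge',ctr+ey*.02,'pivot',ctr-ey*.1)
piv=(ctr-ey*.1)
for a in(0,.4,.8,1.2):
    f=-np.pi/2+yaw+a; print(a,piv[:2]+.08*np.array([np.cos(f),np.sin(f)]))
for n,p in(('yel',(220,154)),('brown',(171,168))):print(n,atz(T,p,.03))
E
```

```text
grip [0.51928342 0.06996749 0.21656428]
knob [ 0.48155307 -0.08153281  0.09355929]
[[ 0.59163918  0.21847798  0.04      ]
 [ 0.5269919   0.2360561   0.04      ]
 [ 0.45309713 -0.03183972  0.04      ]
 [ 0.51711364 -0.05161443  0.04      ]]
[0.06699449 0.27790036 0.06700114]
yaw -0.2691843592334278 ridge [0.52752937 0.11204975 0.04      ] pivot [ 0.49561594 -0.00362883  0.04      ]
0 [ 0.47434031 -0.08074788]
0.4 [ 0.50605136 -0.0829453 ]
0.8 [ 0.53611489 -0.07262039]
1.2 [ 0.55978452 -0.05140323]
yel [0.6371394  0.13318509 0.03      ]
brown [0.59587506 0.29100274 0.03      ]
```

```bash
python3 - <<'E'
from h import *
from scipy.spatial.transform import Rotation as R
s=telemetry.state();m=eyes.camera_model('wrist');Rc=cv2.Rodrigues(np.array(m['rvec'],float))[0];C=-Rc.T@np.array(m['tvec']).ravel()
Rt=R.from_rotvec(s['orientation']).as_matrix()
print('tool R',Rt.round(3)); print('cam in tool',(Rt.T@(C-s['position'])).round(4)); print('cam axes in tool (cols)',(Rt.T@Rc.T).round(3)); print(m['mtx'])
print(s['grip_width'])
E
```

```text
tool R [[ 0.971  0.237 -0.   ]
 [ 0.237 -0.971  0.001]
 [ 0.    -0.001 -1.   ]]
cam in tool [ 0.084   0.0002 -0.1433]
cam axes in tool (cols) [[-0.    -0.944 -0.329]
 [ 1.     0.    -0.001]
 [ 0.001 -0.329  0.944]]
[[280.35407531   0.         257.06889617]
 [  0.         280.35407531 190.59718269]
 [  0.           0.           1.        ]]
0.08512117774286315
```

```bash
cat > plan.py <<'E'
from h import *
from scipy.spatial.transform import Rotation as R, Slerp
def pose(xang,lean=0,deg=True):
    # tool x at world angle xang (deg), z down; lean (rad) turns about tool x
    a=np.radians(xang); x=np.array([np.cos(a),np.sin(a),0]); z=np.array([0,0,-1.]); y=np.cross(z,x)
    B=R.from_matrix(np.c_[x,y,z]); return R.from_rotvec(x*lean)*B
def plan(way,p=None,r=None):
    s=telemetry.state(); p=np.array(s['position']) if p is None else p; r=R.from_rotvec(s['orientation']) if r is None else r
    for q,rt,n in way:
        lin=[];dr=[]; P0=p.copy();R0=r;d=(R0.inv()*rt).as_rotvec()
        for k in range(1,n+1):
            l=r.inv().apply(P0+(q-P0)*k/n-p).round(); w=np.degrees((r.inv()*R0*R.from_rotvec(d*k/n)).as_rotvec()).round(1)
            p=p+r.apply(l); r=r*R.from_rotvec(np.radians(w)) if 0 else r*R.from_rotvec(np.radians(w))
            lin.append(l.astype(int).tolist()); dr.append(w.tolist())
        print(lin,dr,sep='\n')
E
sed -i 's/p=p+r.apply(l);/p=p+r.apply(l)\/1000;/; s/k\/n-p).round()/k\/n-p)*1000; l=l.round()/; s/l=r.inv().apply(P0+(q-P0)\*k\/n-p)\*1000/l=r.inv().apply(P0+(q-P0)*k\/n-p)*1000/' plan.py
python3 - <<'E'
from plan import *
a=-71
k=np.array([.4816,-.0815])
plan([(np.r_[k,.2],pose(a),15),(np.r_[k,.078],pose(a),4)])
E
```

```text
[[30, -29, 2], [27, -31, 2], [24, -34, 2], [20, -36, 2], [16, -38, 2], [13, -40, 2], [9, -40, 3], [5, -42, 2], [0, -41, 2], [-3, -41, 2], [-8, -41, 2], [-11, -40, 2], [-15, -39, 2], [-19, -36, 2], [-23, -35, 2]]
[[-0.0, 0.0, 5.6], [-0.0, 0.0, 5.7], [-0.0, 0.0, 5.6], [-0.0, 0.0, 5.7], [-0.0, 0.0, 5.6], [-0.0, 0.0, 5.7], [-0.0, 0.0, 5.6], [-0.0, 0.0, 5.7], [-0.0, 0.0, 5.6], [-0.0, 0.0, 5.7], [-0.0, 0.1, 5.6], [-0.0, -0.0, 5.7], [-0.0, -0.0, 5.6], [-0.0, -0.0, 5.7], [-0.1, -0.0, 5.6]]
[[0, 0, 31], [0, 0, 30], [0, 0, 31], [0, 0, 30]]
[[0.0, -0.0, 0.0], [0.0, -0.0, 0.0], [0.0, -0.0, 0.0], [0.0, -0.0, 0.0]]
```

Request:
step_arm(linear=[[30,-29,2],[27,-31,2],[24,-34,2],[20,-36,2],[16,-38,2]], dr=[[0,0,5.6],[0,0,5.7],[0,0,5.6],[0,0,5.7],[0,0,5.6]], gripper=[147,147,147,147,147], newtons=30)

```text
clock: 0.6
position: [0.2597, -0.4308, 0.221]
orientation: [-3.115, 0.402, 0.0]
force: [0.6, -1.1, 0.1]
grip_width: 0.036
grasp_force: 0.0
```

Request:
step_arm(linear=[[13,-40,2],[9,-40,3],[5,-42,2],[0,-41,2],[-3,-41,2]], dr=[[0,0,5.7],[0,0,5.6],[0,0,5.7],[0,0,5.6],[0,0,5.7]], gripper=[147,147,147,147,147])

```text
clock: 1.1
position: [0.3709, -0.2557, 0.2101]
orientation: [-2.923, 1.151, 0.0]
force: [0.1, -0.3, 0.5]
grip_width: 0.0364
grasp_force: 0.0
```

Request:
step_arm(linear=[[-8,-41,2],[-11,-40,2],[-15,-39,2],[-19,-36,2],[-23,-35,2]], dr=[[0,0,5.6],[0,0,5.7],[0,0,5.6],[0,0,5.7],[0,0,5.6]], gripper=[147,147,147,147,147])

```text
clock: 1.6
position: [0.4819, -0.0802, 0.2001]
orientation: [2.554, -1.828, -0.0]
force: [0.6, -0.8, 0.1]
grip_width: 0.0362
grasp_force: 0.0
```

```bash
python3 - <<'E'
from plan import *
s=telemetry.state();print(s['clock'],s['position'],s['q'],s['grip_width'],s['force'])
i=eyes.snapshot('wrist')[:,:,::-1];cv2.imwrite('pics/w1.png',i)
print(proj(P('wrist'),[[.4816,-.0815,.113],[.4816,-.0815,.07],[.4956,-.0036,.07]]))
E
```

```text
1.6 [ 0.48192982 -0.08023365  0.20008389] [-1.67969344e-01  1.76279183e-01  1.95035240e+00 -1.20700664e-04
  1.01521187e+00  2.64536554e+00] 0.03622147215649228 [ 0.61182395 -0.8098249   0.08144688]
[[262.06030847 191.1952909 ]
 [261.42103379 177.14739296]
 [226.65061337 237.95001096]]
```

View pics/w1.png

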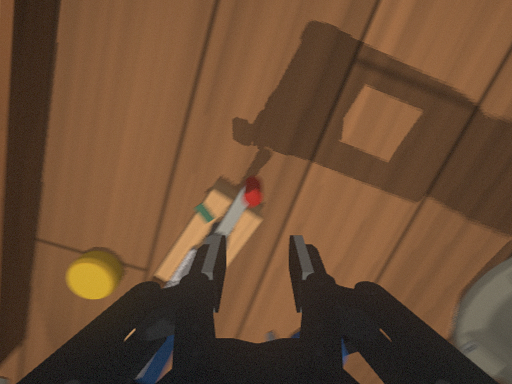

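The knob spans about (246–261, 178–207), centred near (253,192), a few mm left of the prediction. I'll refine its position.

```bash
python3 - <<'E'
from plan import *
M=P('wrist');T=np.load('topM.npy')
i=cv2.cvtColor(cv2.imread('pics/w1.png'),cv2.COLOR_BGR2HSV).astype(int)
m=((i[...,0]<6)|(i[...,0]>174))&(i[...,1]>190)&(i[...,2]>70);m[:170]=0;m[215:]=0;m[:,:235]=0;m[:,275:]=0
v,u=np.nonzero(m);print(len(u),u.mean(),v.mean(),u.min(),u.max(),v.min(),v.max())
print(atz(M,(u.mean(),v.mean()),.093))
t=(175+328/2.85,150+139/2.85)
print(tri((M,(u.mean(),v.mean()+5)),(T,t)), atz(T,t,.113))
piv=np.array([.4956,-.0036])
k=atz(M,(u.mean(),v.mean()),.093)[:2];d=k-piv;print('r',np.hypot(*d),'joint',np.arctan2(d[1],d[0])+np.pi/2+.269)
E
```

```text
141 253.13475177304966 197.24822695035462 246 260 183 204
[ 0.48517824 -0.06645314  0.093     ]
[ 0.48143102 -0.0775096   0.12815283] [ 0.48024705 -0.07976431  0.113     ]
r 0.06371130123335303 joint 0.10468366869612822
```

```bash
python3 - <<'E'
from plan import *
piv=np.array([.4975,-.0005]);k=np.array([.484,-.078])
def A(a): f=-np.pi/2-.269+a; return np.r_[piv+.08*np.array([np.cos(f),np.sin(f)]),.08]
w=[(np.r_[k,.08],pose(-71),4)]
for a in np.arange(.2,1.45,.1): w.append((A(a),pose(-71 if a<.6 else -71+np.degrees(min(a,1.2)-.6)),1))
plan(w)
E
```

```text
[[0, 0, 30], [1, 1, 30], [0, 0, 30], [0, 1, 30]]
[[-0.0, 0.0, -0.2], [-0.1, 0.0, -0.1], [-0.0, 0.1, -0.2], [-0.1, -0.0, -0.1]]
[[5, -7, 0]]
[[0.0, -0.0, -0.0]]
[[3, -8, 0]]
[[0.0, -0.0, -0.0]]
[[2, -7, 0]]
[[0.0, -0.0, -0.0]]
[[1, -8, 0]]
[[0.0, -0.0, -0.0]]
[[1, -8, 0]]
[[0.0, -0.0, -0.0]]
[[-1, -8, 0]]
[[0.0, -0.0, -5.8]]
[[0, -8, 0]]
[[0.0, -0.0, -5.7]]
[[-1, -8, 0]]
[[0.0, -0.0, -5.7]]
[[0, -8, 0]]
[[0.0, 0.0, -5.8]]
[[0, -8, 0]]
[[0.0, 0.0, -5.7]]
[[-1, -8, 0]]
[[0.0, 0.0, -5.7]]
[[0, -8, 0]]
[[0.0, 0.0, -0.0]]
[[-1, -8, 0]]
[[0.0, 0.0, -0.0]]
```

Request:
step_arm(linear=[[1,0,0],[0,1,30],[0,0,30],[0,1,30],[0,0,30]], dr=[[0,0,0],[0,0,0],[0,0,0],[0,0,0],[0,0,0]], gripper=[105,105,105,105,105])

```text
clock: 2.15
position: [0.4791, -0.0844, 0.0793]
orientation: [2.558, -1.823, 0.0]
force: [0.1, -1.2, -0.4]
grip_width: 0.0501
grasp_force: 0.0
```

Request:
step_arm(linear=[[5,-7,0],[3,-8,0],[2,-7,0],[1,-8,0],[1,-8,0]], dr=[[0,0,0],[0,0,0],[0,0,0],[0,0,0],[0,0,0]], gripper=[105,105,105,105,105])

```text
clock: 2.65
position: [0.5207, -0.0879, 0.082]
orientation: [2.559, -1.81, 0.01]
force: [-5.5, -47.2, -1.1]
grip_width: 0.0505
grasp_force: 18.0
```

Request:
step_arm(linear=[[-1,-8,0],[0,-8,0],[-1,-8,0],[0,-8,0]], dr=[[0,0,-5.8],[0,0,-5.7],[0,0,-5.7],[0,0,-5.8]], gripper=[105,105,105,105])

```text
clock: 3.05
position: [0.5501, -0.069, 0.0824]
orientation: [2.872, -1.27, 0.009]
force: [-0.7, -3.9, 0.8]
grip_width: 0.05
grasp_force: 1.5
```

Request:
step_arm(linear=[[0,-8,0],[-1,-8,0],[0,-6,0]], dr=[[0,0,-5.7],[0,0,-5.7],[0,0,0]], gripper=[105,105,105])

```text
clock: 3.35
position: [0.5632, -0.0494, 0.082]
orientation: [-2.984, 0.983, -0.005]
force: [-0.2, -3.2, 1.2]
grip_width: 0.0502
grasp_force: 1.2
```

```bash
python3 - <<'E'
from plan import *
s=telemetry.state();print(s['clock'],s['position'],s['force'],s['wrist_torque'])
M=P('wrist');w=eyes.snapshot('wrist')[:,:,::-1];t=eyes.snapshot('top')[:,:,::-1]
t=cv2.resize(t[140:240,180:310],(499,384),interpolation=cv2.INTER_CUBIC)
cv2.imwrite('pics/c2.png',cv2.resize(np.hstack([w,t]),(800,304)))
E
```

```text
3.35 [ 0.56321069 -0.04939013  0.08202024] [-0.19542095 -3.23413497  1.21482965] [-0.46415485  0.06955647  0.06050075]
```

View pics/c2.png

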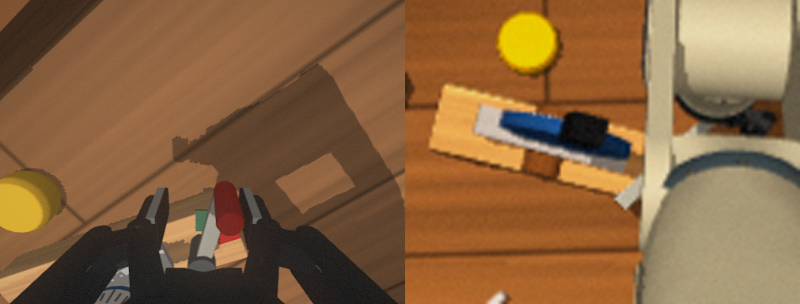

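The right-hand finger is pushing the knob, at about (228,208), and the lever is nearly at the green mark. I'll push on to the stop.

Request:
step_arm(linear=[[-1,-6,0],[-2,-6,0],[-2,-4,0]], dr=[[0,0,-4],[0,0,-4],[0,0,-4]], gripper=[105,105,105])

```text
clock: 3.75
position: [0.5664, -0.0331, 0.081]
orientation: [3.07, -0.668, 0.002]
force: [0.3, -2.3, 0.2]
grip_width: 0.0506
grasp_force: 1.1
```

```bash
python3 - <<'E'
from plan import *
s=telemetry.state();print(s['clock'],s['position'],s['force'],s['q'])
w=eyes.snapshot('wrist')[:,:,::-1];cv2.imwrite('pics/w3.png',w[180:384,100:400])
M=P('wrist')
i=cv2.cvtColor(w,cv2.COLOR_BGR2HSV).astype(int)
m=((i[...,0]<6)|(i[...,0]>174))&(i[...,1]>190)&(i[...,2]>40)
v,u=np.nonzero(m);print(len(u),u.mean(),v.mean());X=atz(M,(np.median(u),np.median(v)),.095);d=X[:2]-[.4965,-.002];print(X,np.hypot(*d),np.arctan2(d[1],d[0])+np.pi/2+.269)
E
```

```text
3.75 [ 0.56635116 -0.03310279  0.08095952] [ 0.29468534 -2.33445083  0.2303479 ] [-6.08827185e-02  4.50652199e-01  1.87633733e+00 -3.28363650e-04
  8.13323617e-01  1.93841419e+00]
622 291.10771704180064 268.8504823151125
[ 0.55331549 -0.04738458  0.095     ] 0.07271698454404937 1.1657836228338545
```

Request:
step_arm(linear=[[-1,-4,0],[-1,-3,0]], dr=[[0,0,0],[0,0,0]], gripper=[105,105])

```text
clock: 4.0
position: [0.5666, -0.0305, 0.0807]
orientation: [3.062, -0.667, 0.002]
force: [-3.2, -44.8, 3.2]
grip_width: 0.0502
grasp_force: 21.2
```

```bash
python3 - <<'E'
from plan import *
ex=np.array([.964,-.266,0])
dial=np.array([.521,.094,.137])
rt=pose(-15.4)
Rv=rt*R.from_rotvec([0,np.radians(30),0]); print(Rv.as_matrix().round(2))
p=dial+.2*ex+[0,0,.16]-Rv.apply([.084,0,-.1433])
s=telemetry.state();r0=R.from_rotvec(s['orientation']);p1=s['position']+r0.apply([.002,.009,0]);p2=p1+[0.005,-.005,.12]
print(p)
plan([(p1,r0,1),(p2,r0,3),(p,Rv,5)])
E
```

```text
[[ 0.83 -0.27  0.48]
 [-0.23 -0.96 -0.13]
 [ 0.5  -0.   -0.87]]
[0.71274322 0.04109109 0.13089856]
[[2, 9, 0]]
[[0.0, 0.0, 0.0]]
[[2, 1, -40], [3, 1, -40], [2, 1, -40]]
[[0.0, 0.0, 0.0], [0.0, 0.0, 0.0], [0.0, 0.0, 0.0]]
[[19, -27, 14], [18, -27, 16], [17, -26, 18], [16, -26, 20], [15, -24, 22]]
[[0.6, 6.0, -1.8], [0.5, 5.9, -1.7], [0.6, 6.0, -1.8], [0.6, 5.9, -1.8], [0.5, 6.0, -1.8]]
```

Wrong pitch sign: it should be −30°.

```bash
python3 - <<'E'
from plan import *
ex=np.array([.964,-.266,0])
dial=np.array([.521,.094,.137])
rt=pose(-15.4)
Rv=rt*R.from_rotvec([0,np.radians(-30),0])
p=dial+.2*ex+[0,0,.16]-Rv.apply([.084,0,-.1433])
s=telemetry.state();r0=R.from_rotvec(s['orientation']);p1=s['position']+r0.apply([.002,.009,0]);p2=p1+[0.04,-.02,.13]
print(p,p2)
plan([(p1,r0,1),(p2,r0,4),(p,Rv,5)])
E
```

```text
[0.57458835 0.07914528 0.21489856] [ 0.6046415  -0.05948077  0.21081642]
[[2, 9, 0]]
[[0.0, 0.0, 0.0]]
[[11, 1, -32], [12, 0, -33], [11, 1, -32], [11, 0, -33]]
[[0.0, 0.0, 0.0], [0.0, 0.0, 0.0], [0.0, 0.0, 0.0], [0.0, 0.0, 0.0]]
[[-17, -23, -1], [-16, -23, 1], [-16, -23, 2], [-14, -25, 3], [-13, -24, 5]]
[[-0.4, -6.0, -1.8], [-0.4, -6.0, -1.8], [-0.4, -6.0, -1.8], [-0.4, -6.1, -1.9], [-0.4, -6.0, -1.8]]
```

Request:
step_arm(linear=[[2,9,0],[0,0,-40],[0,0,-30],[22,1,-30],[22,1,-30]], dr=[[0,0,0],[0,0,0],[0,0,0],[0,0,0],[0,0,0]], gripper=[105,105,105,50,0])

```text
clock: 4.5
position: [0.604, -0.0549, 0.2121]
orientation: [-3.068, 0.673, -0.0]
force: [1.5, 0.3, -1.0]
grip_width: 0.0771
grasp_force: 0.0
```

Request:
step_arm(linear=[[-17,-23,-1],[-16,-23,1],[-16,-23,2],[-14,-25,3],[-13,-24,5]], dr=[[-0.4,-6,-1.8],[-0.4,-6,-1.8],[-0.4,-6,-1.8],[-0.4,-6,-1.8],[-0.4,-6,-1.8]], gripper=[0,0,0,0,0])

```text
clock: 5.0
position: [0.5741, 0.0841, 0.216]
orientation: [-2.934, 0.399, 0.791]
force: [0.6, 0.5, 0.3]
grip_width: 0.0855
grasp_force: 0.0
```

Request:
step_arm(linear=[[0,0,0],[0,0,0]], dr=[[0,0,0],[0,0,0]], gripper=[0,0])

```text
clock: 5.2
position: [0.5741, 0.0831, 0.2144]
orientation: [-2.937, 0.399, 0.787]
force: [-0.4, 0.7, -0.5]
grip_width: 0.0852
grasp_force: 0.0
```

```bash
python3 - <<'E'
from plan import *
s=telemetry.state();print(s['clock'],s['position'],s['force'])
M=P('wrist');np.save('W4.npy',M);w=eyes.snapshot('wrist')[:,:,::-1];cv2.imwrite('pics/w4raw.png',w)
t=eyes.snapshot('top')[:,:,::-1];cv2.imwrite('pics/t4raw.png',t)
print(proj(M,[[.521,.094,.137]]))
cv2.imwrite('pics/w4.png',cv2.resize(w[:,56:456],(624,600),interpolation=cv2.INTER_CUBIC))
E
```

```text
5.2 [0.57406525 0.08311358 0.21441279] [-0.43587932  0.74923439 -0.47416695]
[[261.20428874 200.3644709 ]]
```

View pics/w4.png

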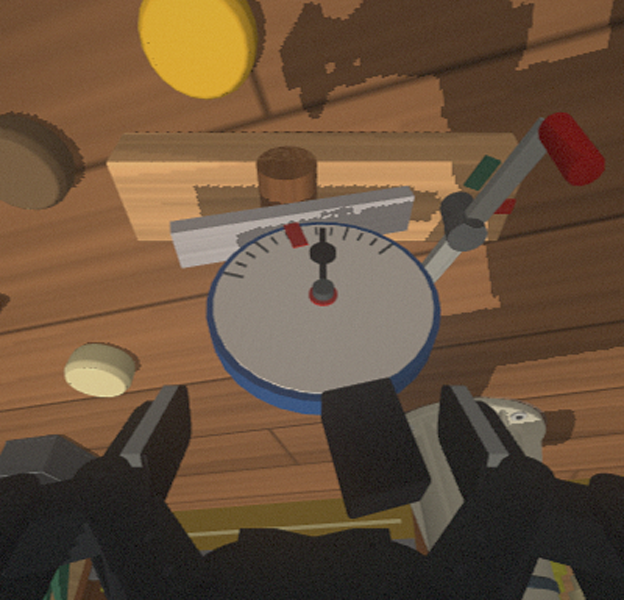

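The face view shows the pivot at (322,293), the pointer tip at (322,230) and the red mark's middle at (296,235), towards +y. The lever is at the green mark.

```bash
python3 - <<'E'
from plan import *
M=np.load('W4.npy');T=np.load('topM.npy')
ex=np.array([.964,-.266,0]);ey=np.array([.266,.964,0])
C=-np.linalg.inv(M[:,:3])@M[:,3]
f=lambda x,y:(56+x/1.56,y/1.5625)
def hit(uv,d):
    v=np.linalg.inv(M[:,:3])@np.r_[uv,1]; o=np.array([.521,.094,.137])+ex*d
    return C+v*((o-C)@ex)/(v@ex)
for d in(.005,.015):
    c,t,m=[hit(f(*q),d) for q in((322,293),(322,228),(296,235))]
    g=lambda a:((a-c)@ey,(a-c)[2])
    an=lambda a:np.arctan2(g(a)[0],-g(a)[1])
    print('c',c,'len',np.hypot(*g(t)),np.hypot(*g(m)),'ang',an(t),an(m),an(m)-an(t))
    fl,fr=hit(f(172,223),d),hit(f(413,188),d);q=fl-fr;print('foot lean',np.arctan2(q[2],q@ey),np.linalg.norm(q))
# grip: outline corners of top face in wrist: (350,517),(430,483) ; top-view grip
i=cv2.imread('pics/t4raw.png');print(i.shape)
E
```

```text
c [0.52552424 0.09159814 0.12588472] len 0.05851220033536961 0.05406376665625477 ang -0.007212633866353402 0.31869524160508306 0.32590787547143646
foot lean 0.23397481970587314 0.17547205867001803
c [0.53521373 0.08911752 0.1347023 ] len 0.055483984119594085 0.05126577283725611 ang -0.00721263386635317 0.31869524160508367 0.32590787547143685
foot lean 0.23397481970587325 0.16639075032005904
(384, 512, 3)
```

```bash
python3 - <<'E'
from plan import *
M=np.load('W4.npy');T=np.load('topM.npy');S=np.load('sideM.npy')
ex=np.array([.964,-.266,0]);ey=np.array([.266,.964,0])
C=-np.linalg.inv(M[:,:3])@M[:,3];f=lambda x,y:(56+x/1.56,y/1.5625)
def hit(uv,o):
    v=np.linalg.inv(M[:,:3])@np.r_[uv,1]; return C+v*((o-C)@ex)/(v@ex)
G=np.array([.518,.0715,.2185])
print('mid from wrist',hit(f(372,441),G+.013*ex)-.013*ex)
gw=tri((M,f(366,460)),(T,(175+182/2.85,150+95/2.85)),(S,(185+(553-399)/2.85,155+59/2.85)));print(gw)
n=np.array([0,0,1])*np.cos(.25)-ey*np.sin(.25)
g=np.array([.518,.0715,.2185]) # 166 up
tcp=g-.016*n; rt=pose(-15.4,.25); print(rt.as_matrix().round(2),n)
pre=tcp+.09*n; s=telemetry.state(); r0=R.from_rotvec(s['orientation'])
up=s['position']+np.array([.02,0,.07])
plan([(up,r0,2),(pre,rt,5),(tcp,rt,4)])
E
```

```text
mid from wrist [0.51819938 0.07222255 0.22007453]
[0.51829754 0.0716871  0.22024571]
[[ 0.96 -0.26  0.07]
 [-0.27 -0.93  0.24]
 [ 0.   -0.25 -0.97]] [-0.06580945 -0.23849742  0.96891242]
[[-9, -3, -35], [-9, -3, -35]]
[[0.0, 0.0, 0.0], [0.0, 0.0, -0.0]]
[[-13, 10, 6], [-13, 10, 4], [-14, 10, 3], [-14, 10, 0], [-14, 9, -1]]
[[2.7, 6.0, -0.8], [2.7, 5.9, -0.7], [2.8, 6.0, -0.8], [2.7, 5.9, -0.7], [2.7, 6.0, -0.8]]
[[0, 0, 22], [0, 0, 23], [0, 0, 22], [0, 0, 23]]
[[0.0, -0.0, -0.0], [0.0, -0.0, -0.0], [0.0, -0.0, -0.0], [0.0, -0.0, -0.0]]
```

Request:
step_arm(linear=[[-9,-3,-35],[-9,-3,-35]], dr=[[0,0,0],[0,0,0]], gripper=[0,0])

```text
clock: 5.5
position: [0.5936, 0.0821, 0.2858]
orientation: [-2.936, 0.399, 0.787]
force: [0.6, -0.8, 0.1]
grip_width: 0.0854
grasp_force: 0.0
```

Request:
step_arm(linear=[[-13,10,6],[-13,10,4],[-14,10,3],[-14,10,0],[-14,9,-1]], dr=[[2.7,6,-0.8],[2.7,6,-0.8],[2.7,6,-0.8],[2.7,6,-0.8],[2.7,6,-0.8]], gripper=[0,0,0,0,0])

```text
clock: 6.0
position: [0.5131, 0.053, 0.2909]
orientation: [-2.868, 0.383, -0.064]
force: [-0.6, -0.6, 0.8]
grip_width: 0.0857
grasp_force: 0.0
```

Request:
step_arm(linear=[[0,0,0],[0,0,0]], dr=[[0,0,0],[0,0,0]], gripper=[0,0])

```text
clock: 6.2
position: [0.513, 0.0534, 0.2909]
orientation: [-2.869, 0.383, -0.056]
force: [0.0, 0.1, 0.8]
grip_width: 0.0854
grasp_force: 0.0
```

```bash
python3 - <<'E'
from plan import *
ey=np.array([.266,.964,0]);n=np.array([0,0,1])*np.cos(.25)-ey*np.sin(.25)
s=telemetry.state();print(s['clock'],s['position'],R.from_rotvec(s['orientation']).as_matrix().round(3),s['force'],s['q'])
plan([(np.array([.518,.0717,.2195])-.016*n,pose(-15.4,.25),4)])
E
```

```text
6.2 [0.51298433 0.0533531  0.29088105] [[ 0.965 -0.254  0.07 ]
 [-0.263 -0.935  0.237]
 [ 0.005 -0.247 -0.969]] [0.04114539 0.12467761 0.80337008] [-0.06014518  0.09169752  1.85705104  0.26728589  1.14933474  1.67164376]
[[0, 0, 22], [0, 0, 23], [0, -1, 22], [0, 0, 23]]
[[0.0, -0.1, 0.1], [0.0, -0.0, 0.0], [0.0, -0.1, 0.1], [0.0, -0.0, 0.0]]
```

Request:
step_arm(linear=[[0,0,22],[0,0,23],[0,-1,22],[0,0,20]], dr=[[0,0,0],[0,0,0],[0,0,0],[0,0,0]], gripper=[0,0,0,60])

```text
clock: 6.6
position: [0.5214, 0.076, 0.2048]
orientation: [-2.869, 0.381, -0.052]
force: [0.0, 0.0, -0.5]
grip_width: 0.0731
grasp_force: 0.0
```

Request:
step_arm(linear=[[0,0,0],[0,0,0],[0,0,0],[0,0,0],[0,0,0]], dr=[[0,0,0],[0,0,0],[0,0,0],[0,0,0],[0,0,0]], gripper=[110,130,150,170,170], newtons=25)

```text
clock: 7.1
position: [0.5207, 0.0754, 0.2065]
orientation: [-2.869, 0.38, -0.055]
force: [-0.9, -3.4, 4.1]
grip_width: 0.0336
grasp_force: 25.3
```

```bash
python3 - <<'E'
from plan import *
s=telemetry.state();print(s['clock'],s['position'],s['force'],s['wrist_torque'],s['grip_width'],s['grasp_force'])
M=P('wrist');w=eyes.snapshot('wrist')[:,:,::-1];cv2.imwrite('pics/w5.png',w)
sd=eyes.snapshot('side')[:,:,::-1];cv2.imwrite('pics/s5raw.png',sd)
E
```

```text
7.1 [0.5206673  0.07537288 0.20651559] [-0.93885479 -3.4302573   4.14124468] [-0.74003897  0.08471866 -0.03947546] 0.033631132372766465 25.30471622943878
```

View pics/w5.png

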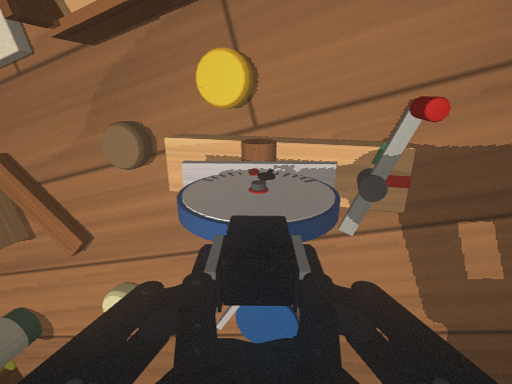

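Gripped at 25 N with the lever on green. Next I'll rock the gauge along the rolling arc.

```bash
python3 - <<'E'
from plan import *
s=telemetry.state();ey=np.array([.266,.964,0]);uz=np.array([0,0,1.]);Rr=.02;h=.150
def O(t): n=-np.sin(t)*ey+np.cos(t)*uz; return (Rr+h)*n-Rr*(.25-t)*(np.cos(t)*ey+np.sin(t)*uz)
r0=R.from_rotvec(s['orientation']);x=r0.apply([1,0,0]);p0=s['position']
plan([(p0+O(t)-O(.25),R.from_rotvec(np.array([.964,-.266,0])*(t-.25))*r0,1) for t in .25-.04*np.arange(1,9)])
E
```

```text
[[0, -6, 0]]
[[-2.3, -0.0, -0.0]]
[[0, -6, 0]]
[[-2.3, -0.0, -0.0]]
[[0, -6, 0]]
[[-2.3, -0.0, -0.0]]
[[0, -6, 0]]
[[-2.3, -0.1, -0.0]]
[[0, -6, 0]]
[[-2.3, 0.0, -0.0]]
[[0, -6, 0]]
[[-2.3, 0.0, -0.1]]
[[0, -6, 0]]
[[-2.2, 0.0, 0.0]]
[[0, -6, 0]]
[[-2.3, -0.0, 0.0]]
```

Request:
step_arm(linear=[[0,-6,0],[0,-6,0],[0,-6,0],[0,-6,0]], dr=[[-2.3,0,0],[-2.3,0,0],[-2.3,0,0],[-2.3,0,0]], gripper=[170,170,170,170])

```text
clock: 7.6
position: [0.5266, 0.0984, 0.2107]
orientation: [-3.029, 0.402, -0.025]
force: [1.4, -1.9, -0.4]
grip_width: 0.0334
grasp_force: 25.5
```

Request:
step_arm(linear=[[0,0,0],[0,0,0]], dr=[[0,0,0],[0,0,0]], gripper=[170,170])

```text
clock: 7.8
position: [0.5265, 0.0989, 0.2107]
orientation: [-3.026, 0.399, -0.025]
force: [1.1, -1.1, 4.6]
grip_width: 0.0338
grasp_force: 26.9
```

Request:
step_arm(linear=[[0,-6,0],[0,-6,0],[0,-6,0],[0,-6,0]], dr=[[-2.3,0,0],[-2.3,0,0],[-2.3,0,0],[-2.3,0,0]], gripper=[170,170,170,170])

```text
clock: 8.2
position: [0.5328, 0.1219, 0.2114]
orientation: [3.044, -0.405, -0.008]
force: [1.3, -0.3, 2.6]
grip_width: 0.0334
grasp_force: 26.7
```

Request:
step_arm(linear=[[0,0,0],[0,0,0],[0,0,0],[0,0,0],[0,0,0]], dr=[[0,0,0],[0,0,0],[0,0,0],[0,0,0],[0,0,0]], gripper=[170,170,170,170,170])

```text
clock: 8.7
position: [0.5327, 0.1217, 0.2114]
orientation: [3.046, -0.404, -0.008]
force: [0.4, -0.0, 4.9]
grip_width: 0.0337
grasp_force: 27.0
```

Request:
step_arm(linear=[[0,0,0],[0,0,0],[0,0,0],[0,0,0],[0,0,0]], dr=[[0,0,0],[0,0,0],[0,0,0],[0,0,0],[0,0,0]], gripper=[170,170,170,170,170])

```text
clock: 9.2
position: [0.5327, 0.1217, 0.2114]
orientation: [3.046, -0.405, -0.008]
force: [0.9, -0.1, 5.5]
grip_width: 0.0337
grasp_force: 27.0
```

Request:
step_arm(linear=[[0,0,0],[0,0,0],[0,0,0],[0,0,0],[0,0,0]], dr=[[0,0,0],[0,0,0],[0,0,0],[0,0,0],[0,0,0]], gripper=[170,170,170,170,170])

```text
clock: 9.7
position: [0.5327, 0.1217, 0.2114]
orientation: [3.046, -0.405, -0.008]
force: [0.3, -0.0, 5.5]
grip_width: 0.0338
grasp_force: 27.0
```

```bash
python3 - <<'E'
from plan import *
for k in range(4):
    w=eyes.snapshot('wrist')[:,:,::-1]; s=telemetry.state();print(s['clock'],s['force'].round(1),s['grasp_force'])
print(s['position'],R.from_rotvec(s['orientation']).as_matrix()[:,2])
sd=eyes.snapshot('side')[:,:,::-1]
a=cv2.resize(w[120:240,170:350],(800,533),interpolation=cv2.INTER_CUBIC)
cv2.imwrite('pics/w6.png',a);cv2.imwrite('pics/s6raw.png',sd);cv2.imwrite('pics/w6raw.png',w);np.save('W6.npy',P('wrist'))
E
```

```text
9.75 [ 0.5 -0.3  6. ] 27.007389664649963
9.8 [1.2 0.1 5. ] 27.006157636642456
9.85 [0.7 0.1 5.5] 27.00803965330124
9.9 [ 0.7 -1.   5. ] 27.008552849292755
[0.53272426 0.12173537 0.21142197] [-0.01426897 -0.067175   -0.99763917]
```

View pics/w6.png

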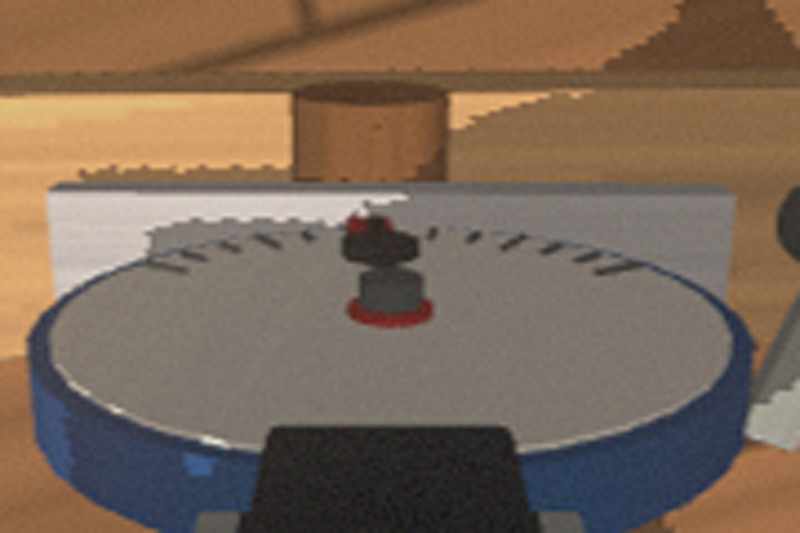

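The pointer tip (about 375,220) lies within the red mark (347–393), so the error is around 1 mm. The foot sits on the ridge with about 5 N of push, and everything is steady.

```bash
python3 -c "
from cell import order
print(order.close_job())"
```

```text
the job is handed in; nothing more can be done
None
```

I've handed the job in: the lever is at its stop on the green notch, and the gauge is gripped steady with its foot pressed lightly on the ridge and its pointer about 1 mm from the middle of the red mark; the hand-in gave no verdict.

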